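# Function check of a crate-stop feeler flap with a test rod

## Robot

A 6-joint arm with a two-finger parallel gripper is mounted at the origin on a cart in front of the work surface, level with it; the furniture and walls round the work are solid. World frame = base frame: x ahead of the robot, y to its left, z up, the work surface at z = 0. Lengths are in m, angles in rad, forces in N, time in s.
With the tool pointing down it reaches from about 0.35 to 0.925 m from the base axis. Payload 6.4 kg.
Tool frame: the origin (TCP) lies midway between the tips of the shut fingers; the grasp point (between the pads) lies 19 mm behind it; z points along the fingers, y is the line along which they close (so a half turn about z gives the same grasp; the last joint's range is limited). The gripper opens to 94 mm and grips with 3 to 60 N. Pads are 16 mm wide; open, the fingers measure 119 mm over their backs; the gripper's body (75 mm by 177 mm) begins 78 mm behind the grasp point.
Start: joints at [-1.302, 0.245, 1.558, -0, 1.339, -0.174], TCP at [0.279, -0.587, 0.205] pointing down, gripper open.
Joint ranges: [-3.13, 3.13], [-1.02, 2.26], [0.13, 2.54], [-0.95, 4.09], [0.21, 2.88], [-2.74, 2.74]. Speed limits (rad/s): [2.57, 2.57, 3.14, 3.14, 3.14, 3.14].

## Interface

Orientations are given as a rotation vector (axis times angle).
In Python, from cell import state, vision, env gives the robot as it stands. The module is installed in compiled form; this text tells all that it offers.
- The arm moves only by the tool drive_tool, never from a script. Its arguments are lists of equal length, an entry for each row: "slide": the shift along the world's x, y, z as a fraction of full scale, a list of three; "rotation": the turn, a rotation vector about the world's x, y, z as a fraction of full scale, a list of three. In form: {"slide": [[x, y, z], ...], "rotation": [[ax, ay, az], ...]}. A call has 1 to 5 rows; each row is the pose to reach, as a shift and turn from the pose commanded when the call began, turning the shorter way round; what a row does not reach only later rows make up. Full scale, the value 1, is 150 mm for a shift and 360 degrees for a turn. A row lasts 1/10 s, in which the tool goes at most 50 mm and 8.59 degrees, less where a joint would pass 70% of its speed; a pose out of reach is approached as far as the arm can. A call with a number of a shift or a turn outside -1 to 1 is refused whole. A call with a gripper value outside its range is refused whole. "hand" is the closure in counts, from 0 (fully open) to 255 (shut), set as the call begins (left out, the last holds). The fingers move at their own pace and stop on an object; "newtons" is the grip in N (left out, the last holds). Time passes only in rows, so rows that repeat a pose let the fingers close. It gives the time, the measured TCP pose, the force, the opening and the grip force at its end, in the units of the state.
- state(): the state, without advancing time (a new reading comes with each control period).
- vision.snapshot(name): name is "scene" or "top"; returns (picture, depth): 400x640x3 uint8, red, green, blue; 400x640 float32, m along the optical axis (not along the pixel's ray), 0 where there is no reading.
- vision.camera_params(name): a dict with "fov_y" (degrees; the focal length in pixels is half the picture's height over the tangent of half this angle, whatever the lens; pixels are square), "cx", "cy" (the principal point, pixels), "R" (3x3) and "t" (3): a world point X has camera coordinates R X + t. Camera axes: x right, y down, z forward; pixel columns grow to the right and rows downward; lengths in m; the calibration is good to about 2 mm. A picture is of the moment at which its call begins. camera_params takes no time and is no camera call.
- env.finish_job(): hands the job in; it is judged then, once.
The state is a dict: "time": time; "joints": joint angles; "joint_velocities": joint speeds; "joint_torque": joint torques, N m; "position": TCP position; "tool_rot": TCP orientation; "ft_force": force on the tool from outside, world axes, zero at the start; "torque": the same for the moment, N m; "grip_width": finger opening in m; "finger_force": force on a finger pad.
Only numpy, scipy, OpenCV 4.12 (cv2) and the standard library are available. Lean on these libraries where they do the work, as an engineer would, in place of code of your own. Each camera call takes 0.05 s, during which the arm holds its last target. There are 200 camera calls.

## Task

Check the crate-stop feeler on the harvest bench with the blue-handled test rod: lift the rod out of its stand, touch its tip first onto the brass top of the green stud and then onto the brass top of the orange stud, while the yellow flap still hangs down. Then swing the flap up to the robot's left with the rod (the flap's side pin is there to push on with the rod's steel stem) until its black pointer lines up with the red mark, and finish holding it still there with the rod in the gripper, clear of the bench: do not let go, and keep the gripper itself off the flap. Leave the timer, tally counter, white cap and red tin where they are.

Things in the scene. Friction and masses are not known exactly. Their poses are not given: they have to be found in the camera images.
- rod: Loose test rod, 213 mm long, 0.14 kg, upright in its stand; origin at the tip, z up to the handle. Steel stem 12 mm in diameter, 0 to 135 mm above the tip (last 12 mm tapering to 5 mm); dark stop disc 25 mm in diameter at 85 to 90 mm, resting on the stand's rim; blue handle 22 x 22 mm square at 135 to 210 mm, its flats facing the rod's x and y axes.
- rod_tip (a point): The rod's tip (same point as the rod's origin).
- rod_grip (a point): Middle of the rod's blue square handle, 175 mm above the tip: the place to grip.
- rod_stand: Fixed stand for the rod: dark plate 64 x 64 mm with an upright grey tube 27 mm in outer diameter, 15 mm bore, rim 96 mm above the bench. Origin at the centre of its underside. The rod comes out straight up; its tip stands 11 mm above the bench in the stand.
- green_stud_top (a point): Centre of the brass top (20 mm in diameter) of the sprung contact on the green round housing (44 mm in diameter, on a 54 mm square plate), 42 mm above the bench. It gives way up to 6 mm at about 0.6 N per mm, so touch it lightly from above for about half a second.
- orange_stud_top (a point): The same for the orange stud: centre of its brass top, 20 mm in diameter, 42 mm above the bench, equally springy.
- unit: Fixed feeler unit: dark base plate 130 x 220 mm, 10 mm thick (its front edge 50 mm before the origin), white upright scale plate facing the robot with black ticks every 10 degrees, grey post behind; 180 mm high. Origin on the bench below the hinge; x away from the robot, y to the robot's left, z up. Hinge axis parallel to the unit's x, 165 mm above the origin.
- flap (a joint): Angle of the yellow flap (44 mm wide, 5 mm thick, reaching 108 mm below the hinge, 0.28 kg with its pin) in rad: 0 hanging straight down, growing as it swings up to the unit's +y side (the robot's left); stops at -0.1 and 1.3. It turns freely and falls back if not held.
- flap_pin (a point): Point on the axis of the round steel pin (diameter 10 mm, parallel to the unit's x axis, 95 mm from the hinge) on the flap's lower end, sticking out towards the robot from 25 to 85 mm in front of the unit's origin, then a 16 mm end button to 91 mm. This point is 60 mm in front. Flap hanging: pin 70 mm above the bench, room on both sides of it.
- flap_pointer (a point): End of the flap's black pointer, 123 mm from the hinge, close before the scale plate.
- mark (a joint): Angle at which the red mark (a radial red bar 6 mm wide and 34 mm long on the scale plate) is set, measured just like the flap's angle, in rad: the flap is on the mark when both are equal. It does not move during the job and cannot be touched.
- mark_tip (a point): Point on the red mark 123 mm from the hinge, where the flap's pointer has to come to stand beside it.
- timer: Bystander: pale digital timer 58 x 66 x 19 mm lying face up; origin at the centre of its underside.
- tally_counter: Bystander: round metal hand counter 54 x 55 x 19 mm; origin at the centre of its underside.
- white_cap: Bystander: white bottle cap 80 mm in diameter, 23 mm high; origin at the centre of its underside.
- blade_tin: Bystander: red tin 66 x 66 x 80 mm; origin at the centre of its underside.
Things that resemble listed ones, but are neither listed nor needed, are in the scene too. What is shaped like the rod but brown is not meant.

How it is judged:
By the outcome, as a careful person would: the job done as asked, in the order asked, and still so for the second after the job is handed in, while the arm keeps its last pose, push and grip.
It also fails if it takes over 53 s, if anything falls off the work surface, if the arm or the gripper's body presses on something with over 40 N, if the wrist force passes 120 N, or if a joint passes its speed limit or range.

## Working session

There is one attempt and no reset: what is moved stays moved. The work goes in short steps, Python scripts to look and compute and a tool call to move; the robot and the scene stay as the last step left them, time stands still between calls to the robot, and variables do not carry over. Pictures are saved under pics/ and viewed, at most 10 in all, crops included, and the job is handed in when it is done.

Besides the shell and the picture viewer there is one more tool, called as name(argument=value, ...) on one line, values as JSON. drive_tool: Moves the arm, as the interface text tells. Its arguments: {"type":"object","properties":{"slide":{"type":"array"},"rotation":{"type":"array"},"hand":{"type":"number"},"newtons":{"type":"number"}},"required":["slide","rotation"]}

```bash
mkdir -p pics; cat > h.py <<'E'
import numpy as np,cv2
from cell import state,vision,env
def snap(n,fn=None):
    p,d=vision.snapshot(n)
    if fn: cv2.imwrite('pics/'+fn,cv2.cvtColor(p,cv2.COLOR_RGB2BGR))
    return p,d
def cam(n):
    c=vision.camera_params(n);f=200/np.tan(np.radians(c['fov_y'])/2)
    return f,c['cx'],c['cy'],np.array(c['R']),np.array(c['t'])
def ray(n,u,v):
    f,cx,cy,R,t=cam(n);return -R.T@t,R.T@np.array([(u-cx)/f,(v-cy)/f,1])
def onz(n,u,v,z):
    o,d=ray(n,u,v);return o+d*(z-o[2])/d[2]
def onx(n,u,v,x):
    o,d=ray(n,u,v);return o+d*(x-o[0])/d[0]
def dep(n,u,v,D):
    o,d=ray(n,u,v);return o+d*D
def proj(n,X):
    f,cx,cy,R,t=cam(n);c=R@np.array(X)+t;return c[0]/c[2]*f+cx,c[1]/c[2]*f+cy
E
python3 - <<'E'
from h import *
for n in('scene','top'):
    p,d=snap(n,n+'0.png');np.savez(n+'0.npz',p=p,d=d)
    print(n,cam(n)[0],vision.camera_params(n), -cam(n)[3].T@cam(n)[4])
print(state())
E
```

```text
scene 479.52264157761397 {'fov_y': 45.280223709475436, 'cx': 323.91017571145585, 'cy': 200.13740288342447, 'R': array([[ 0.44773721, -0.89391702,  0.02106554],
       [-0.44389103, -0.24265971, -0.86259899],
       [ 0.77620367,  0.37686687, -0.50544952]]), 't': array([-0.22043436,  0.37773086,  1.10209059])} [-0.58907876 -0.52073139  0.887525  ]
top 486.9460195259427 {'fov_y': 44.65818130272913, 'cx': 315.7182481406693, 'cy': 192.56836411651818, 'R': array([[ 2.71666154e-03, -9.99835386e-01, -1.79393451e-02],
       [-9.88559232e-01,  2.02707342e-05, -1.50833167e-01],
       [ 1.50808701e-01,  1.81438679e-02, -9.88396447e-01]]), 't': array([0.08194569, 0.58893282, 1.54949779])} [0.34829461 0.05380638 1.62181877]
{'time': 0.1, 'joints': array([-1.30213510e+00,  2.45706887e-01,  1.55886571e+00,  8.76023723e-07,
        1.33872388e+00, -1.74112895e-01]), 'joint_velocities': array([-0.00030637, -0.00030098, -0.0017959 , -0.00181405,  0.00127588,
        0.00012733]), 'joint_torque': array([ 1.17459844e-03, -4.16913915e+01, -3.15526092e+01,  6.86723180e-02,
        3.09808098e-02, -5.70482541e-05]), 'position': array([ 0.27834447, -0.58679427,  0.20449364]), 'tool_rot': array([-3.06325800e+00, -6.89466440e-01,  1.25070686e-04]), 'ft_force': array([ 0.45338033, -0.6023115 ,  0.11632946]), 'torque': array([ 0.00490477, -0.00375404,  0.02923547]), 'finger_force': 0.0, 'grip_width': 0.09394238355727934}
```

View pics/scene0.png

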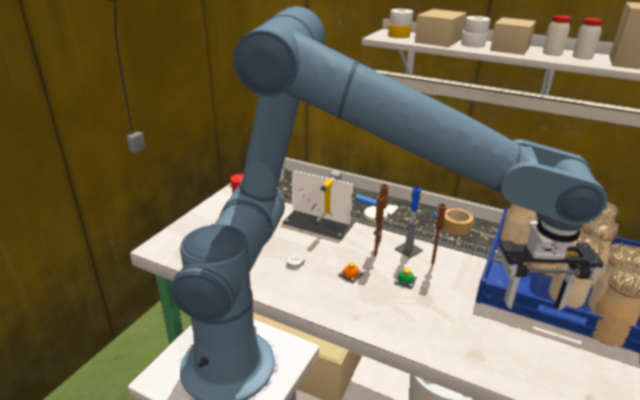

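View pics/top0.png

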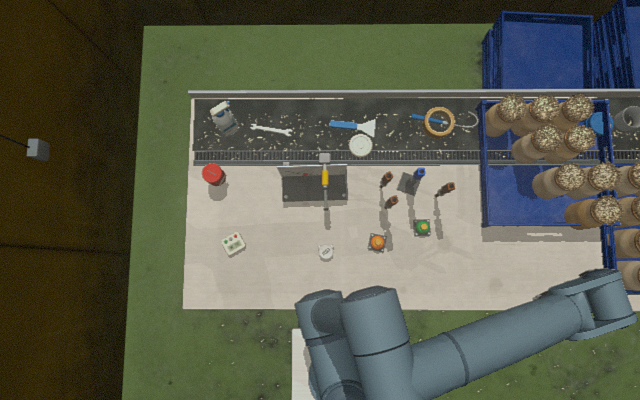

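Top view: blue handle at (419,173) beside its dark plate (408,183), green stud (423,227), orange stud (377,242), flap unit (315,185) with the flap's yellow edge at (325,177), and brown posts at (386,179), (391,202) and (447,188). The blue items at (345,125) and (425,118) lie flat in the gutter, so they are tools. The upright one at top (419,173) / scene (416,198) is the rod. I'll confirm that in a crop.

```bash
python3 - <<'E'
from h import *
S=np.load('scene0.npz');T=np.load('top0.npz')
a=cv2.resize(S['p'][160:300,280:480],None,fx=4,fy=4,interpolation=cv2.INTER_CUBIC)[:300*2]
b=cv2.resize(T['p'][150:260,270:470],None,fx=4,fy=4,interpolation=cv2.INTER_CUBIC)
cv2.imwrite('pics/cs.png',a[...,::-1]);cv2.imwrite('pics/ct.png',b[...,::-1])
def blobs(n,Z,name,lo,hi,box):
    p=Z['p'];h=cv2.cvtColor(p,cv2.COLOR_RGB2HSV);m=cv2.inRange(h,lo,hi)
    k=np.zeros_like(m);x0,y0,x1,y1=box;k[y0:y1,x0:x1]=1;m=m*k
    c,l,s,cc=cv2.connectedComponentsWithStats(m)
    for i in range(1,c):
        if s[i,4]>=6:
            D=np.median(Z['d'][l==i]);print(n,name,s[i],cc[i].round(1),dep(n,*cc[i],D).round(3))
for n,Z,box in(('scene',S,(280,160,480,300)),('top',T,(270,150,470,260))):
    for nm,lo,hi in(('blue',(105,120,50),(125,255,255)),('green',(45,120,40),(75,255,255)),('orange',(8,170,140),(17,255,255)),('yellow',(20,140,120),(32,255,255)),('red',(0,150,100),(4,255,255)),('brown',(3,80,20),(15,255,115))):
        blobs(n,Z,nm,lo,hi,box)
E
```

```text
scene blue [411 187  10  24 160] [415.1 198.1] [ 0.614 -0.231  0.194]
scene blue [357 196  19   9 117] [365.8 200.1] [ 0.821 -0.004  0.017]
scene blue [434 213   3   3   6] [434.7 213.7] [ 0.853 -0.249  0.014]
scene blue [477 291   3   9  15] [478.5 295.9] [ 0.477 -0.469  0.027]
scene green [399 271  14  13 123] [405.2 277.5] [ 0.463 -0.27   0.024]
scene orange [344 265  14  13 132] [350.7 271.2] [ 0.414 -0.124  0.025]
scene yellow [324 179   9  33 144] [327.2 194.1] [0.611 0.051 0.131]
scene yellow [350 263   4   3   9] [351.6 263.7] [ 0.427 -0.12   0.042]
scene yellow [404 269   6   5  24] [406.5 270.8] [ 0.472 -0.269  0.04 ]
scene brown [376 185  12  48 318] [381.1 206.6] [ 0.564 -0.147  0.167]
scene brown [435 204  10  38 217] [439.3 221.4] [ 0.571 -0.318  0.164]
scene brown [374 236   6  19  49] [376.7 243.3] [ 0.542 -0.151  0.051]
scene brown [432 245   5  18  27] [434.  253.1] [ 0.578 -0.317  0.049]
scene brown [343 274   8   5   9] [346.2 276.7] [ 0.405 -0.115  0.009]
top blue [417 168   8   8  35] [420.7 171.4] [ 0.625 -0.227  0.22 ]
top green [418 221  11  10  40] [422.5 224.6] [ 0.486 -0.266  0.028]
top orange [371 236  13  12  75] [376.5 241.3] [ 0.431 -0.115  0.028]
top yellow [322 170   6  15  85] [324.5 177.4] [0.616 0.054 0.172]
top yellow [421 224   6   5  17] [423.6 226.1] [ 0.479 -0.266  0.043]
top yellow [376 239   5   6  25] [377.8 241.4] [ 0.43  -0.118  0.04 ]
top brown [383 173  10   8  31] [387.1 177. ] [ 0.611 -0.13   0.206]
top brown [448 188   5   3   7] [450.1 189.1] [ 0.574 -0.314  0.207]
top brown [389 197   8   9  17] [392.9 201.8] [ 0.537 -0.146  0.205]
```

View pics/cs.png

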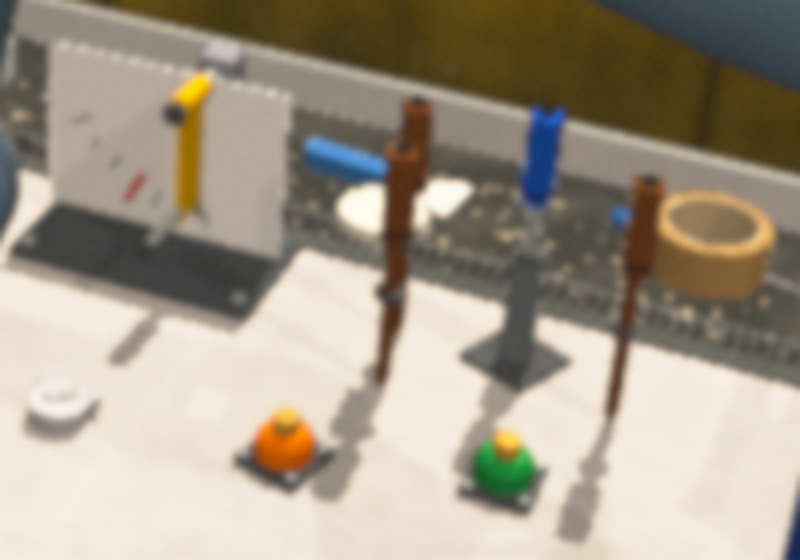

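View pics/ct.png

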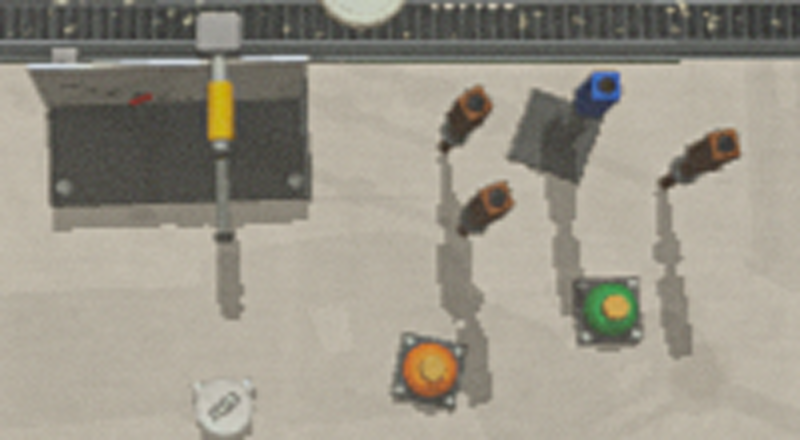

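Crops confirm it. The blue upright rod is in its dark stand, with three brown lookalikes around it. The red mark is at scene (314,207) / top (305,174). The pin button is at top (326,209).

```bash
python3 - <<'E'
from h import *
S=np.load('scene0.npz');T=np.load('top0.npz')
# base plate dark mask in top
h=cv2.cvtColor(T['p'],cv2.COLOR_RGB2HSV)
m=np.zeros(h.shape[:2],np.uint8);m[172:205,275:355]=(h[172:205,275:355,2]<85)*255
m=cv2.morphologyEx(m,cv2.MORPH_OPEN,np.ones((3,3)));m[:182]=0
c=max(cv2.findContours(m,0,2)[0],key=cv2.contourArea)
print('lower row px of base',[(u,int(np.where(m[:,u])[0].max())) for u in range(283,348,4) if m[:,u].any()])
us=np.array([u for u in range(283,347) if m[:,u].any() and abs(u-325)>5]);vs=np.array([np.where(m[:,u])[0].max() for u in us])+.5
k=np.polyfit(us,vs,1);P=[onz('top',u,np.polyval(k,u),0.01) for u in(283,347)];print('front edge',P,'yaw',np.arctan2(-(P[0]-P[1])[0],(P[0]-P[1])[1]))
print('base extents',m.any(0).nonzero()[0][[0,-1]],[onz('top',u,192,0.01)[1] for u in m.any(0).nonzero()[0][[0,-1]]])
print('button',onz('top',326.2,209.5,0.07),'pin base',onz('top',324.7,188,0.07))
def red(n,Z,box):
    p=Z['p'].astype(int);x0,y0,x1,y1=box
    w=np.clip(p[...,0]-np.maximum(p[...,1],p[...,2])-35,0,None)[y0:y1,x0:x1];v,u=np.nonzero(w);q=w[v,u]
    uv=np.array([u+x0,v+y0]).T
    print(n,len(u),'cent',np.average(uv,axis=0,weights=q));return uv,q
uv,q=red('scene',S,(300,195,325,220));D=S['d'][uv[:,1],uv[:,0]]
X=np.array([dep('scene',*a,d) for a,d in zip(uv,D)]);print(np.average(X,axis=0,weights=q),X.min(0),X.max(0))
uv2,q2=red('top',T,(298,168,312,180))
cs=np.average(uv,axis=0,weights=q);ct=np.average(uv2,axis=0,weights=q2)
def tri(a,b):
    o1,d1=ray('scene',*a);o2,d2=ray('top',*b);s=np.linalg.lstsq(np.c_[d1,-d2],o2-o1,rcond=None)[0];A=o1+d1*s[0];B=o2+d2*s[1];return ((A+B)/2).round(4),np.linalg.norm(A-B).round(4)
print('mark',tri(cs,ct))
# scale plate x from depth
for u,v in((300,180),(310,190),(345,190),(345,215),(340,200),(298,210)):print(dep('scene',u,v,S['d'][v,u]).round(3),end='')
print('\ngreen',tri((406.5,270.8),(423.6,226.1)),onz('scene',406.5,270,.042),onz('top',423.6,226.1,.042))
print('orange',tri((351.6,263.7),(377.8,241.4)),onz('scene',351.6,264,.042),onz('top',377.8,241.4,.042))
print('plate ctr',onz('top',270+554/4,150+135/4,.006),'rod top',onz('top',270+605/4,150+86/4,.221))
print('rod handle scene mid (415.1,198.1)',[onz('scene',415.1,198.1,z).round(3) for z in(.18,.186)])
print('hinge yellow edge dep',dep('scene',327,194,S['d'][194,327]))
E
```

```text
lower row px of base [(283, 194), (287, 193), (291, 200), (295, 200), (299, 200), (303, 199), (307, 200), (311, 199), (315, 199), (319, 199), (323, 199), (327, 194), (331, 199), (335, 199), (339, 199), (343, 192)]
front edge [array([0.57121668, 0.19282076, 0.01      ]), array([ 0.57402676, -0.02112019,  0.01      ])] yaw 0.013134083874112258
base extents [283 345] [np.float64(0.19314165321841262), np.float64(-0.014589212522956675)]
button [0.53015828 0.04853382 0.07      ] pin base [0.59998561 0.05333744 0.07      ]
scene 25 cent [313.80384615 206.13076923]
[0.64228139 0.11456784 0.0516771 ] [0.58902067 0.05078925 0.03777196] [0.65404613 0.12746373 0.1147154 ]
top 9 cent [304.70108696 174.44021739]
mark (array([0.6493, 0.1187, 0.0468]), np.float64(0.0011))
[0.653 0.173 0.131][0.648 0.133 0.106][0.656 0.009 0.135][0.658 0.005 0.041][0.649 0.022 0.098][0.641 0.175 0.019]
green (array([ 0.4799, -0.2675,  0.0345]), np.float64(0.0013)) [ 0.47359297 -0.2680139   0.042     ] [ 0.47959041 -0.26659146  0.042     ]
orange (array([ 0.4303, -0.1185,  0.039 ]), np.float64(0.0005)) [ 0.4255574 -0.1206752  0.042    ] [ 0.43000359 -0.11791002  0.042     ]
plate ctr [ 0.62475559 -0.22777532  0.006     ] rod top [ 0.62421953 -0.22833454  0.221     ]
rod handle scene mid (415.1,198.1) [array([ 0.638, -0.225,  0.18 ]), array([ 0.627, -0.228,  0.186])]
hinge yellow edge dep [0.60782585 0.05000506 0.133676  ]
```

drive_tool(slide=[[0,0,0.33],[0,0,0.66],[0.2,0.2,0.66],[0.4,0.4,0.66],[0.6,0.6,0.66]], rotation=[[0,0,-0.02],[0,0,-0.04],[0,0,-0.06],[0,0,-0.08],[0,0,-0.097]], hand=100, newtons=30)

```text
time: 0.6
position: [0.3691, -0.4963, 0.3044]
tool_rot: [-3.13, 0.27, -0.0]
ft_force: [-0.4, -0.3, -0.5]
grip_width: 0.0585
finger_force: 0.0
```

drive_tool(slide=[[0.2,0.2,0],[0.4,0.4,0],[0.6,0.6,0],[0.8,0.8,0],[1,1,0]], rotation=[[0,0,0],[0,0,0],[0,0,0],[0,0,0],[0,0,0]])

```text
time: 1.1
position: [0.5194, -0.3457, 0.3039]
tool_rot: [-3.13, 0.262, 0.001]
ft_force: [0.3, -0.4, -0.1]
grip_width: 0.0571
finger_force: 0.0
```

drive_tool(slide=[[0.2,0.2,0],[0.4,0.4,0],[0.6,0.6,0],[0.7,0.79,0],[0.7,0.79,0]], rotation=[[0,0,0],[0,0,0],[0,0,0],[0,0,0],[0,0,0]])

```text
time: 1.6
position: [0.6248, -0.2253, 0.3036]
tool_rot: [-3.13, 0.254, 0.002]
ft_force: [-0.5, -0.2, -0.2]
grip_width: 0.0567
finger_force: 0.0
```

```bash
python3 - <<'E'
from h import *
p,d=snap('scene');q,_=snap('top')
a=cv2.resize(p[100:290,290:490],None,fx=2,fy=2,interpolation=2);b=cv2.resize(q[110:300,270:470],None,fx=2,fy=2,interpolation=2)
cv2.imwrite('pics/m1.png',np.hstack([a,b])[...,::-1]);s=state();print(s['time'],s['position'],s['tool_rot'],s['grip_width'])
E
```

```text
1.7 [ 0.62338482 -0.22849025  0.30388266] [ 3.13079807e+00 -2.59700943e-01 -1.71496459e-03] 0.05718233785863509
```

View pics/m1.png

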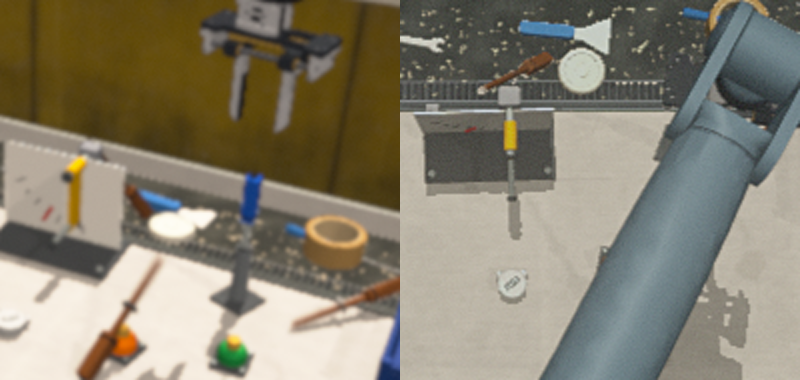

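Left half (scene): the gripper is above the blue handle. The three free-standing brown lookalikes have toppled by themselves, since my fingers passed about 90 mm above them. One lies across or beside the orange stud, at about scene (350,270). I'll grasp the rod first, then look at that.

drive_tool(slide=[[0,0,-0.25],[0,0,-0.5],[0,0,-0.7],[0,0,-0.85],[0,0,-0.91]], rotation=[[0,0,0],[0,0,0],[0,0,0],[0,0,0],[0,0,0]])

```text
time: 2.2
position: [0.6212, -0.2296, 0.1646]
tool_rot: [-3.128, 0.265, 0.008]
ft_force: [-0.2, 0.2, -0.0]
grip_width: 0.0571
finger_force: 0.0
```

drive_tool(slide=[[0,0,0],[0,0,0],[0,0,0],[0,0,0],[0,0,0]], rotation=[[0,0,0],[0,0,0],[0,0,0],[0,0,0],[0,0,0]], hand=255, newtons=40)

```text
time: 2.7
position: [0.6241, -0.2291, 0.1693]
tool_rot: [3.13, -0.261, 0.003]
ft_force: [-1.4, -0.3, 1.9]
grip_width: 0.0235
finger_force: 36.4
```

drive_tool(slide=[[0,0,0],[0,0,0],[0,0,0]], rotation=[[0,0,0],[0,0,0],[0,0,0]])

```text
time: 3.0
position: [0.6241, -0.2292, 0.1693]
tool_rot: [3.13, -0.261, 0.003]
ft_force: [-0.8, -0.5, 4.7]
grip_width: 0.0235
finger_force: 36.4
```

```bash
python3 - <<'E'
from h import *
p,d=snap('scene');np.savez('s2.npz',p=p,d=d)
a=cv2.resize(p[150:300,290:490],None,fx=4,fy=4,interpolation=2)
cv2.imwrite('pics/m2.png',a[...,::-1]);s=state();print(s['time'],s['position'],s['tool_rot'],s['grip_width'],s['ft_force'],s['torque'])
E
```

```text
3.05 [ 0.62412674 -0.22917388  0.16926316] [ 3.12976374e+00 -2.61377910e-01  2.79305440e-03] 0.02345957667184014 [ 0.16935603 -0.78034891  6.4927877 ] [0.01789569 0.1705775  0.0129515 ]
```

View pics/m2.png

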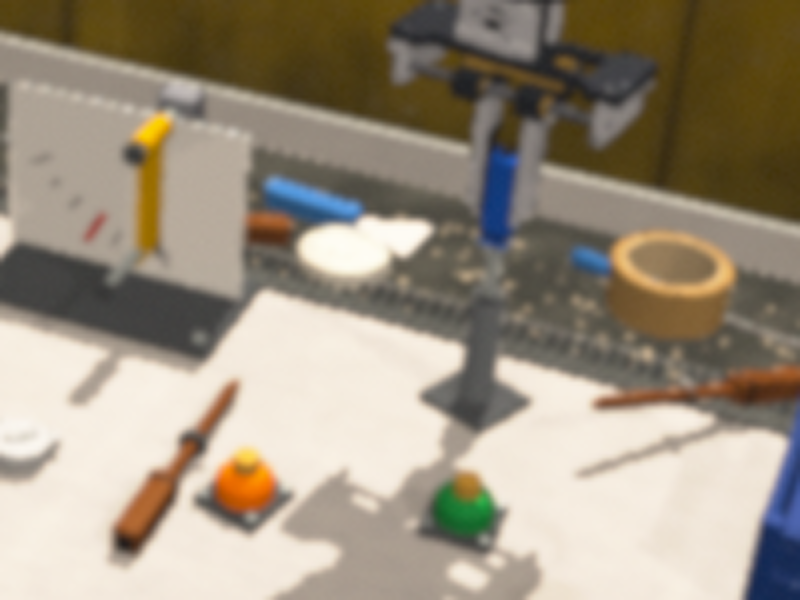

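The grip is on the handle (opening 23.5 mm). The brown rod rolled off the orange stud and now lies left of it, leaving the orange top clear. Lifting.

drive_tool(slide=[[0,0,0.1],[0,0,0.25],[0,0,0.45],[0,0,0.65],[0,0,0.85]], rotation=[[0,0,0],[0,0,0],[0,0,0],[0,0,0],[0,0,0]])

```text
time: 3.55
position: [0.623, -0.2284, 0.2964]
tool_rot: [-3.13, 0.261, 0.002]
ft_force: [-0.8, -0.1, -1.5]
grip_width: 0.022
finger_force: 40.0
```

drive_tool(slide=[[-0.2,-0.05,0],[-0.45,-0.13,0],[-0.7,-0.2,0],[-0.9,-0.25,0],[-0.97,-0.26,0]], rotation=[[0,0,0],[0,0,0],[0,0,0],[0,0,0],[0,0,0]])

```text
time: 4.05
position: [0.4759, -0.268, 0.2955]
tool_rot: [-3.13, 0.265, 0.001]
ft_force: [1.1, 0.1, -1.3]
grip_width: 0.0218
finger_force: 40.0
```

drive_tool(slide=[[0,0,0],[0,0,0],[0,0,0]], rotation=[[0,0,0],[0,0,0],[0,0,0]])

```text
time: 4.35
position: [0.4789, -0.2675, 0.2954]
tool_rot: [-3.13, 0.26, -0.0]
ft_force: [0.6, -0.3, -2.0]
grip_width: 0.0218
finger_force: 40.0
```

```bash
python3 - <<'E'
from h import *
p,d=snap('scene');np.savez('s3.npz',p=p,d=d);s=state();P=s['position']
a=cv2.resize(p[150:300,290:490],None,fx=4,fy=4,interpolation=2)
cv2.imwrite('pics/m3.png',a[...,::-1]);print(s['time'],P,s['tool_rot'],s['grip_width'],s['ft_force'],s['torque'])
t=P-[0,0,.158]
for z in(0,.085,.14,.2): print(z,'expected',proj('scene',t+[0,0,z]))
print('green',proj('scene',[.4796,-.2668,.042]))
E
```

```text
4.4 [ 0.47890228 -0.26744116  0.29531599] [-3.13046045e+00  2.59597681e-01  1.68823359e-04] 0.022194738273925242 [ 0.43489442  0.42026432 -0.72457887] [ 0.06127778 -0.00907552  0.02639555]
0 expected (np.float64(410.70214875516064), np.float64(241.187887962537))
0.085 expected (np.float64(414.34110893783463), np.float64(214.69743432339567))
0.14 expected (np.float64(416.8308796145846), np.float64(196.5727087497094))
0.2 expected (np.float64(419.67828182078824), np.float64(175.8445412653376))
green (np.float64(406.7561730001888), np.float64(268.6857808694401))
```

View pics/m3.png

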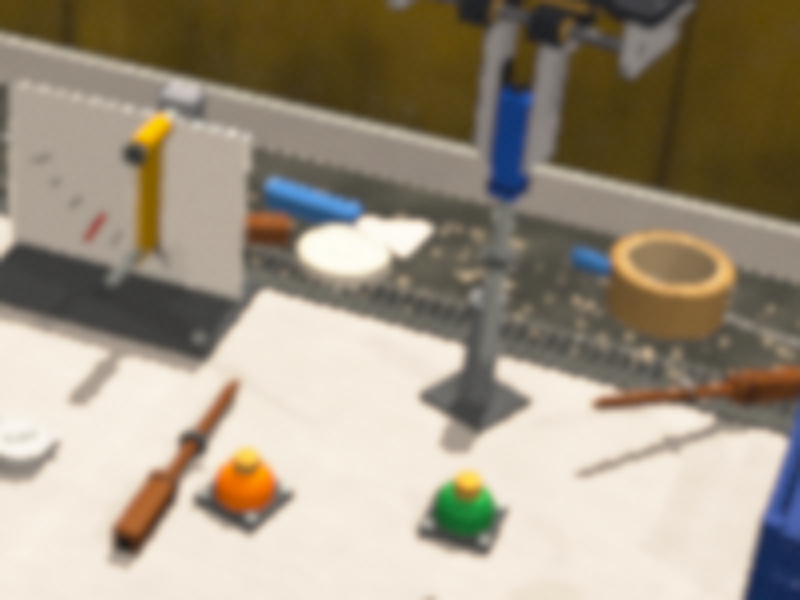

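The rod hangs straight: disc at (414,214), as predicted. It is above the green stud. Descending, watching the force.

drive_tool(slide=[[0,0,-0.2],[0,0,-0.4],[0,0,-0.55],[0,0,-0.61],[0,0,-0.61]], rotation=[[0,0,0],[0,0,0],[0,0,0],[0,0,0],[0,0,0]])

```text
time: 4.9
position: [0.4779, -0.2671, 0.2026]
tool_rot: [-3.129, 0.26, 0.004]
ft_force: [0.3, 0.1, 0.1]
grip_width: 0.0217
finger_force: 40.0
```

drive_tool(slide=[[0,0,-0.007],[0,0,-0.014],[0,0,-0.02],[0,0,-0.02]], rotation=[[0,0,0],[0,0,0],[0,0,0],[0,0,0]])

```text
time: 5.3
position: [0.4782, -0.268, 0.2016]
tool_rot: [3.13, -0.261, 0.001]
ft_force: [-0.2, 0.5, -1.4]
grip_width: 0.0218
finger_force: 40.0
```

```bash
python3 - <<'E'
from h import *
p,d=snap('scene');F=[];s=state()
for i in range(2): snap('scene');F.append(state()['ft_force'])
print(state()['time'],state()['position'],np.array(F))
cv2.imwrite('pics/m4.png',cv2.resize(p[190:300,340:440],None,fx=5,fy=5,interpolation=2)[...,::-1])
E
```

```text
5.45 [ 0.47809986 -0.26793086  0.20127588] [[-0.60912008 -0.75884094 -1.98280247]
 [ 0.29261472  0.29224079 -1.05338503]]
```

View pics/m4.png

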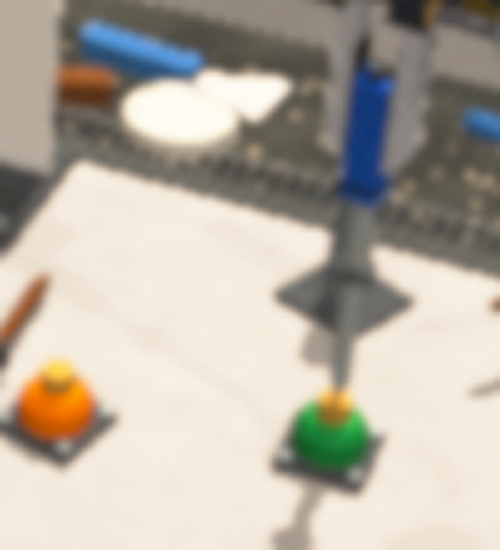

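Tip just above the brass, laterally on it at about (408,268). Pressing in about 4 mm and holding.

drive_tool(slide=[[-0.007,0,-0.01],[-0.007,0,-0.02],[-0.007,0,-0.027],[-0.007,0,-0.027],[-0.007,0,-0.027]], rotation=[[0,0,0],[0,0,0],[0,0,0],[0,0,0],[0,0,0]])

```text
time: 5.95
position: [0.4772, -0.268, 0.1972]
tool_rot: [3.13, -0.261, 0.001]
ft_force: [0.4, -0.4, 0.8]
grip_width: 0.0216
finger_force: 40.0
```

```bash
python3 - <<'E'
from h import *
F=[]
for i in range(4): snap('scene');F.append(state()['ft_force'])
print(state()['time'],state()['position'],np.array(F)[:,2],np.mean(F,0))
E
```

```text
6.15 [ 0.47712786 -0.26797298  0.19713113] [ 0.8797929  -0.04939085  0.94476535  0.21690039] [ 0.85323329 -0.20117293  0.49801695]
```

drive_tool(slide=[[0,0,0],[0,0,0],[0,0,0],[0,0,0.15],[0,0,0.4]], rotation=[[0,0,0],[0,0,0],[0,0,0],[0,0,0],[0,0,0]])

```text
time: 6.65
position: [0.4749, -0.2661, 0.2536]
tool_rot: [-3.125, 0.261, 0.012]
ft_force: [-0.1, -0.7, -0.9]
grip_width: 0.0218
finger_force: 40.0
```

drive_tool(slide=[[-0.07,0.22,0],[-0.15,0.5,0],[-0.25,0.78,0],[-0.3,0.95,0],[-0.32,0.99,0]], rotation=[[0,0,0],[0,0,0],[0,0,0],[0,0,0],[0,0,0]])

```text
time: 7.15
position: [0.4278, -0.117, 0.2561]
tool_rot: [-3.13, 0.257, 0.002]
ft_force: [0.9, -1.0, -0.4]
grip_width: 0.0222
finger_force: 40.0
```

drive_tool(slide=[[0,0,0],[0,0,-0.15],[0,0,-0.3],[0,0,-0.36],[0,0,-0.36]], rotation=[[0,0,0],[0,0,0],[0,0,0],[0,0,0],[0,0,0]])

```text
time: 7.65
position: [0.4283, -0.1198, 0.2015]
tool_rot: [-3.129, 0.263, 0.005]
ft_force: [-0.4, -0.3, -1.1]
grip_width: 0.0217
finger_force: 40.0
```

```bash
python3 - <<'E'
from h import *
p,d=snap('scene');s=state();P=s['position'];print(s['time'],P,s['ft_force'],proj('scene',P-[0,0,.158]),proj('scene',[.429,-.119,.042]))
a=cv2.resize(p[200:300,290:390],None,fx=5,fy=5,interpolation=2);b=cv2.resize(p[150:250,290:390],None,fx=5,fy=5,interpolation=2)[:, :300]
cv2.imwrite('pics/m5.png',np.hstack([a,b])[...,::-1])
E
```

```text
7.7 [ 0.42896019 -0.1199872   0.20274928] [-0.2345986   0.37643203 -0.1944102 ] (np.float64(351.9083665458791), np.float64(262.50933968487703)) (np.float64(351.5485574425892), np.float64(263.1682483632981))
```

View pics/m5.png

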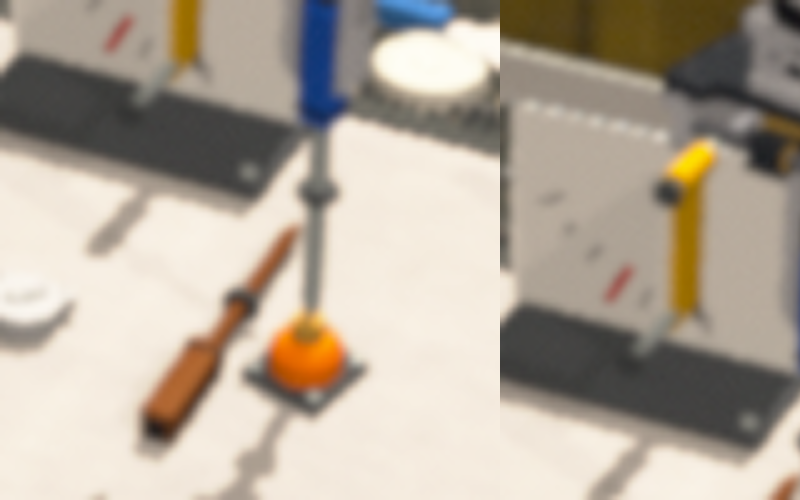

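Tip at (352,263), on the orange brass. The brown rod lies still to its left. Pressing the same way.

drive_tool(slide=[[-0.007,0,-0.012],[-0.007,0,-0.024],[-0.007,0,-0.037],[-0.007,0,-0.037],[-0.007,0,-0.037]], rotation=[[0,0,0],[0,0,0],[0,0,0],[0,0,0],[0,0,0]])

```text
time: 8.2
position: [0.4284, -0.1197, 0.1981]
tool_rot: [3.13, -0.261, 0.002]
ft_force: [0.8, -0.6, 1.7]
grip_width: 0.0218
finger_force: 40.0
```

```bash
python3 - <<'E'
from h import *
F=[]
for i in range(6): snap('scene');F.append(state()['ft_force'])
print(state()['time'],state()['position'],np.array(F)[:,2],np.mean(F,0))
E
```

```text
8.5 [ 0.42814846 -0.11945245  0.1976082 ] [ 0.08189648  0.40493571  0.22001334 -0.28549641  0.3134056   1.79400647] [ 1.2998776  -1.16363621  0.4214602 ]
```

drive_tool(slide=[[0,0,0],[0,0,0],[0,0,0],[0,0,0.15],[0,0,0.4]], rotation=[[0,0,0],[0,0,0],[0,0,0],[0,0,0],[0,0,0]])

```text
time: 9.0
position: [0.4255, -0.1178, 0.2544]
tool_rot: [-3.126, 0.261, 0.013]
ft_force: [-0.3, -0.4, -1.8]
grip_width: 0.0217
finger_force: 40.0
```

drive_tool(slide=[[0.2,0.2,0],[0.4,0.4,0],[0.6,0.6,0],[0.8,0.78,0],[0.86,0.82,0]], rotation=[[0,0,0],[0,0,0],[0,0,0],[0,0,0],[0,0,0]])

```text
time: 9.5
position: [0.5575, 0.0064, 0.256]
tool_rot: [-3.13, 0.256, 0.005]
ft_force: [-0.4, -1.4, -1.8]
grip_width: 0.0218
finger_force: 40.0
```

drive_tool(slide=[[0,0,0],[0,0,-0.15],[0,0,-0.3],[0,0,-0.4],[0,0,-0.4]], rotation=[[0,0,0],[0,0,0],[0,0,0],[0,0,0],[0,0,0]])

```text
time: 10.0
position: [0.5545, 0.0032, 0.1946]
tool_rot: [-3.13, 0.264, 0.009]
ft_force: [1.0, -0.4, -1.2]
grip_width: 0.022
finger_force: 40.0
```

```bash
python3 - <<'E'
from h import *
p,d=snap('scene');q,_=snap('top');s=state();P=s['position'];print(s['time'],P,s['ft_force'],proj('scene',P-[0,0,.158]))
a=cv2.resize(p[150:250,290:390],None,fx=5,fy=5,interpolation=2);b=cv2.resize(q[150:250,290:350],None,fx=5,fy=5,interpolation=2)
cv2.imwrite('pics/m6.png',np.hstack([a,b])[...,::-1])
E
```

```text
10.1 [0.55667413 0.00307026 0.19777476] [ 0.5095242  -0.01168202 -0.94566639] (np.float64(332.42399356087503), np.float64(230.3832935101145))
```

View pics/m6.png

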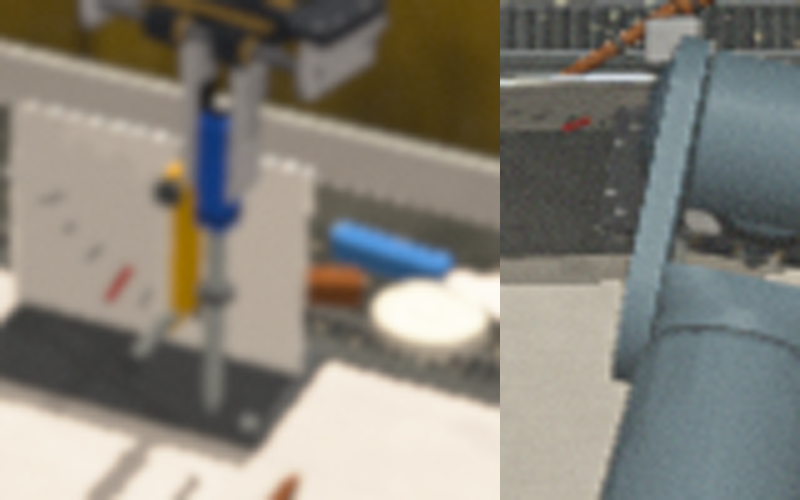

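Left (scene): the stem is at (333,225), right of the hanging pin, with the flap down and the red mark at (314,207). Right (top): the arm hides the pin. That was my 10th and last picture, so from here I measure by number only.

```bash
python3 - <<'E'
from h import *
Z=np.load('s2.npz');p=Z['p'].astype(int)
w=p[...,0]-np.maximum(p[...,1],p[...,2])
print('red');print(w[198:214,308:322])
print('gray');print(p[206:219,322:340].sum(2)//3)
yl=np.minimum(p[...,0],p[...,1])-p[...,2];print('yel');print([(v,np.average(np.arange(318,340),weights=np.clip(yl[v,318:340]-40,0,None)).round(2)) for v in range(184,212,3)])
for nm,X in(('pointer0',(.64,.053,.042)),('hinge front',(.594,.053,.165)),('hinge@plate',(.648,.053,.165)),('flapbot f',(.594,.053,.057)),('pin -60',(.556,.052,.07)),('final pointer',(.64,.111,.057)),('final pin',(.556,.0975,.082)),('stem tip fin',(.556,.0865,.038)),('disc fin',(.556,.0865,.125)),('handle fin',(.556,.0865,.175))):print(nm,np.round(proj('scene',X),1))
T=np.load('top0.npz');g=T['p'].astype(int).sum(2)//3
print('pin top');print(g[184:213:2,318:334])
# scale plate top edge in top view
E
```

```text
red
[[11 10 10 11 12 11 12 11 12 10 12 11 12 12]
 [11 10 11 11 11 11 10 11 11 12 10 12 12 11]
 [ 9 12 11 10 11 11 11 12 12 11 10 11 12 12]
 [10 10 11 12 11 11 12 14 13 12 11 11 12 12]
 [11 12 11 12 11 12 17 21 18 14 11 10 11 12]
 [11 12 12 11 12 18 30 39 30 18 12 11 12 12]
 [11 11 11 11 15 28 49 56 38 21 12 11 11 12]
 [10 12 11 14 24 43 61 53 31 17 12 11 11 13]
 [10 11 14 20 36 59 58 37 20 14 11 12 12 13]
 [11 13 16 29 51 62 45 25 15 11 10 10 10 12]
 [12 14 22 42 60 51 31 17 12 11 10 10 11 12]
 [11 14 24 42 49 35 19 12 11 10 10 10 11 12]
 [11 13 17 28 29 21 14 12 11 11 11 10 11 12]
 [11 12 14 15 16 14 12 11 10 10 11 10 11 10]
 [11 10 11 11 12 11 11 10 11 12 12 11 11  9]
 [ 9  9 10 10  9 10 10 11 11 11 11 11  9  8]]
gray
[[162 150 128 103  89  86  90 115 145 163 169 170 171 170 170 170 170 170]
 [161 149 128 103  89  86  87 115 143 163 170 170 170 170 170 170 170 170]
 [160 148 126 103  89  86  91 114 143 163 169 170 170 170 170 170 170 170]
 [160 148 126 102  89  86  90 112 141 162 170 170 169 170 170 171 171 170]
 [162 148 125 102  88  86  89 109 138 161 169 170 170 170 170 171 171 
[... 1441 characters left out ...]
  75  72  74  70  76  72  68]
 [ 76  77  75  76  75  70 106 124 106  79  78  75  73  77  71  75]
 [ 74  73  77  78  74  72 107 122 114  91  72  75  77  75  71  75]
 [ 78  73  72  74  70  73 108 125 116  87  72  70  77  74  71  72]
 [ 81  91  91  90  92  89 107 124 117 110 112 105 105 110 110 107]
 [130 133 131 129 133 131 117 119 121 126 133 130 133 131 132 130]
 [131 130 130 128 130 131 116 120 118 115 126 130 127 130 129 126]
 [134 132 137 169 149 136 118 126 116 116 128 133 139 172 180 180]
 [184 181 181 183 182 148 104  85  85  81 113 174 182 181 180 181]
 [181 181 180 179 181 162 110  95  94  95 124 139 177 182 182 179]
 [182 179 180 181 181 183 147 129 134 131 135 131 172 180 176 175]]
```

```bash
python3 - <<'E'
from h import *
Z=np.load('s2.npz');p=Z['p'].astype(int)
for v in(190,198,206):
    print('pin',onz('top',{190:325,198:325.1,206:325.2}[v],v,.07).round(4))
for u,v in((331.2,217),(330.5,215)):print('ptr',[onx('scene',u,v,x).round(4) for x in(.635,.645)])
w=np.clip(p[...,0]-np.maximum(p[...,1],p[...,2])-14,0,None)[198:214,306:322];v,u=np.nonzero(w);q=w[v,u]
for x in(.640,.645,.65,.655):
    Y=np.array([onx('scene',a+306,b+198,x)[1:] for a,b in zip(u,v)]);c=np.average(Y,axis=0,weights=q)
    e,V=np.linalg.eigh(np.cov(Y.T,aweights=q));d=V[:,1]*-np.sign(V[1,1])
    for yh in(.051,.054):print(x,yh,'cent',c.round(4),'r',np.hypot(c[0]-yh,.165-c[1]).round(4),'ang',np.arctan2(c[0]-yh,.165-c[1]).round(3),'bar dir',np.arctan2(d[0],-d[1]).round(3))
D=Z['d'][175:210,298:322];print('plate x med',np.median([dep('scene',a,b,Z['d'][b,a])[0] for a in range(298,322) for b in range(180,200)]))
# hinge height: scale plate bounds
E
```

```text
pin [0.5934 0.0524 0.07  ]
pin [0.5674 0.0521 0.07  ]
pin [0.5415 0.0517 0.07  ]
ptr [array([0.635 , 0.0451, 0.0334]), array([0.645 , 0.0497, 0.0264])]
ptr [array([0.635 , 0.0479, 0.0404]), array([0.645 , 0.0526, 0.0335])]
0.64 0.051 cent [0.115  0.0522] r 0.1296 ang 0.516 bar dir 0.522
0.64 0.054 cent [0.115  0.0522] r 0.1282 ang 0.496 bar dir 0.522
0.645 0.051 cent [0.1175 0.0488] r 0.1339 ang 0.52 bar dir 0.522
0.645 0.054 cent [0.1175 0.0488] r 0.1324 ang 0.501 bar dir 0.522
0.65 0.051 cent [0.1201 0.0454] r 0.1381 ang 0.524 bar dir 0.522
0.65 0.054 cent [0.1201 0.0454] r 0.1366 ang 0.505 bar dir 0.522
0.655 0.051 cent [0.1227 0.042 ] r 0.1424 ang 0.528 bar dir 0.522
0.655 0.054 cent [0.1227 0.042 ] r 0.1409 ang 0.51 bar dir 0.522
plate x med 0.6495940653290471
```

drive_tool(slide=[[0,0.05,0],[0,0.1,0],[0,0.15,0],[0,0.2,0],[0,0.2,0]], rotation=[[0,0,0],[0,0,0],[0,0,0],[0,0,0],[0,0,0]])

```text
time: 10.6
position: [0.5569, 0.0349, 0.1975]
tool_rot: [-3.131, 0.259, -0.0]
ft_force: [0.4, 0.7, -1.0]
grip_width: 0.0217
finger_force: 40.0
```

drive_tool(slide=[[0,0.03,0],[0,0.06,0],[0,0.09,0],[0,0.12,0],[0,0.15,0]], rotation=[[0,0,0],[0,0,0],[0,0,0],[0,0,0],[0,0,0]], newtons=55)

```text
time: 11.1
position: [0.5569, 0.0565, 0.1974]
tool_rot: [3.131, -0.262, 0.0]
ft_force: [-0.9, -0.1, -1.2]
grip_width: 0.0216
finger_force: 55.0
```

drive_tool(slide=[[0,0.04,0],[0,0.08,0],[0,0.12,0],[0,0.16,0],[0,0.19,0]], rotation=[[0,0,0],[0,0,0],[0,0,0],[0,0,0],[0,0,0]])

```text
time: 11.6
position: [0.557, 0.0852, 0.1974]
tool_rot: [3.13, -0.261, 0.0]
ft_force: [0.2, -1.3, -0.4]
grip_width: 0.0216
finger_force: 55.0
```

drive_tool(slide=[[0,0,0],[0,0,0],[0,0,0]], rotation=[[0,0,0],[0,0,0],[0,0,0]])

```text
time: 11.9
position: [0.5568, 0.0846, 0.1972]
tool_rot: [-3.131, 0.262, 0.001]
ft_force: [-0.3, -0.2, -1.6]
grip_width: 0.0216
finger_force: 55.0
```

```bash
cat > chk.py <<'E'
from h import *
p,d=snap('scene');np.savez('s9.npz',p=p,d=d);s=state();print(s['time'],s['position'],s['tool_rot'],s['ft_force'])
p=p.astype(int)
yl=np.clip(np.minimum(p[...,0],p[...,1])-p[...,2]-35,0,None)
for r in range(176,216,2): print(r,' '.join('%3d'%x for x in yl[r,298:336]))
w=p[...,0]-np.maximum(p[...,1],p[...,2]);print('red');print(w[196:214,304:322])
print('gray');print((p.sum(2)//3)[192:222,298:330])
E
python3 chk.py
```

```text
11.95 [0.55679717 0.08453178 0.19717911] [-3.13063122e+00  2.61964562e-01  5.93519430e-04] [ 0.21479229 -0.52345918 -1.86621517]
176   0   0   0   0   0   0   0   0   0   0   0   0   0   0   0   0   0   0   0   0   0   0   0   0   0   0   0   0   0   0   0   0   0   0   0   0   0   0
178   0   0   0   0   0   0   0   0   0   0   0   0   0   0   0   0   0   0   0   0   0   0   0   0   0   0   0   0   0   0   6  33  38  18   0   0   0   0
180   0   0   0   0   0   0   0   0   0   0   0   0   0   0   0   0   0   0   0   0   0   0   0   0   0   0   0   0  23  70 126 184 183 112  50   4   0   0
182   0   0   0   0   0   0   0   0   0   0   0   0   0   0   0   0   0   0   0   0   0   0   0   0   0   0  24  73 138 185 182 171 154 135  46   3   0   0
184   0   0   0   0   0   0   0   0   0   0   0   0   0   0   0   0   0   0   0   0   0   0   0   0   0  30  80 156 166 162 148 128  65  19   0   0   0   0
186   0   0   0   0   0   0   0   0   0   0   0   0   0   0   0   0   0   0   0   0   0   0   0   0   0   0   0  16  49  81  59  22   0   0   0   0   0   0
188   0   0   0   0   0   0   0   0
[... 6475 characters left out ...]
9 159 161 162 164 166 167 167 163]
 [ 62  64  61  58  55  54  56  60  65  75  93 110 114 105  87  73  71  71
   75  86  95 101 106 119 132 141 145 149 156 160 162 163]
 [ 64  66  64  63  59  58  59  63  67  76  95 110 114 104  85  70  66  65
   66  68  69  71  76  86  96 102 110 121 131 139 145 151]
 [ 66  67  67  65  63  62  64  64  67  75  94 110 113 102  84  71  66  66
   65  66  65  65  65  69  70  73  79  86  94 102 114 122]
 [ 66  66  67  65  67  66  66  66  67  75  93 110 112 102  83  70  65  65
   65  65  65  65  64  65  63  67  66  67  71  75  81  88]
 [ 63  65  66  66  67  66  66  65  67  74  89 106 111  99  81  71  66  65
   65  65  64  65  64  64  64  65  64  64  66  66  66  68]]
```

```bash
python3 - <<'E'
from h import *
def P(x,r,th,off=0,yh=.0525):  # off: along flap normal
    return proj('scene',[x,yh+r*np.sin(th)+off*np.cos(th),.165-r*np.cos(th)+off*np.sin(th)])
def at(row,x,th,off,yh=.0525):
    a,b=P(x,.04,th,off,yh),P(x,.105,th,off,yh);return a[0]+(row-a[1])*(b[0]-a[0])/(b[1]-a[1])
for th,rows in((0,(196,205)),(.46,(196,202,206)),(.49,(196,202,206)),(.52,(196,202,206)),(.55,(196,202,206))):
  for r in rows: print(th,r,'front-/+',*[round(at(r,x,th,o),2) for x in(.594,.638) for o in(-.0025,.0025)])
for th in(0,.46,.49,.52,.55):print('ptr',th,np.round(P(.642,.108,th),1),np.round(P(.642,.123,th),1),'markr',[np.round(P(.649,r,th),1) for r in(.118,.135,.152)])
for z in(.06,.08,.1):print('stem',np.round(proj('scene',[.557,.0845,z]),1))
E
```

```text
0 196 front-/+ 325.06 323.64 330.94 329.55
0 205 front-/+ 324.83 323.42 330.64 329.27
0.46 196 front-/+ 320.0 318.18 322.49 320.73
0.46 202 front-/+ 316.32 314.53 318.79 317.05
0.46 206 front-/+ 313.87 312.09 316.32 314.59
0.49 196 front-/+ 319.55 317.69 321.75 319.94
0.49 202 front-/+ 315.57 313.72 317.74 315.95
0.49 206 front-/+ 312.91 311.08 315.06 313.29
0.52 196 front-/+ 319.09 317.17 320.97 319.11
0.52 202 front-/+ 314.76 312.87 316.62 314.79
0.52 206 front-/+ 311.88 310.0 313.73 311.9
0.55 196 front-/+ 318.59 316.61 320.13 318.22
0.55 202 front-/+ 313.91 311.96 315.44 313.55
0.55 206 front-/+ 310.8 308.86 312.31 310.44
ptr 0 [330.3 209.4] [330.2 213.3] markr [array([331.2, 211. ]), array([331. , 215.3]), array([330.9, 219.6])]
ptr 0.46 [317.5 203. ] [315.7 205.9] markr [array([317.3, 204. ]), array([315.2, 207.3]), array([313.2, 210.6])]
ptr 0.49 [316.8 202.4] [314.9 205.3] markr [array([316.4, 203.4]), array([314.3, 206.6]), array([312.2, 209.8])]
ptr 0.52 [316.  201.8] [314.  204.6] markr [array([315.6, 202.7]), array([313.4, 205.8]), array([311.1, 208.9])]
ptr 0.55 [315.3 201.2] [313.2 203.9] markr [array([314.8, 202. ]), array([312.5, 205.1]), array([310.1, 208.1])]
stem [309.8 218.3]
stem [309.8 213. ]
stem [309.8 207.6]
```

drive_tool(slide=[[0,0.005,0],[0,0.01,0],[0,0.015,0],[0,0.015,0],[0,0.015,0]], rotation=[[0,0,0],[0,0,0],[0,0,0],[0,0,0],[0,0,0]])

```text
time: 12.45
position: [0.557, 0.0869, 0.1975]
tool_rot: [3.131, -0.261, 0.0]
ft_force: [-0.2, -1.5, -0.7]
grip_width: 0.0221
finger_force: 55.0
```

```bash
python3 - <<'E'
from h import *
A=np.load('s2.npz')['p'].astype(int);B=np.load('s9.npz')['p'].astype(int)
C=np.mean([snap('scene')[0] for _ in range(4)],0).astype(int)
np.savez('s10.npz',p=C);s=state();print(s['time'],s['position'],s['ft_force'])
r=np.s_[198:212,306:322]
print('red channel s2');print(A[...,0][r]);print('s9');print(B[...,0][r]);print('s10');print(C[...,0][r])
for n,I in(('s9',B),('s10',C)):
    g=168-I.mean(2)
    print(n,[(v,np.average(np.arange(314,326),weights=np.clip(g[v,314:326]-5,0,None)).round(2)) for v in(192,194,196,198)])
E
```

```text
12.65 [0.55699103 0.08689319 0.19741191] [ 0.45534912 -0.91511789 -0.98536601]
red channel s2
[[174 171 168 165 168 171 173 173 174 174 174 173 174 173 175 177]
 [172 167 159 154 161 170 172 173 172 173 173 174 173 174 174 177]
 [169 159 150 151 161 169 173 174 174 173 174 173 173 174 175 176]
 [168 157 153 158 168 173 173 172 172 173 173 173 173 173 174 176]
 [170 164 164 169 172 174 173 170 169 169 171 173 173 173 174 177]
 [172 171 171 173 174 173 172 168 166 166 169 171 172 174 176 177]
 [174 173 174 173 173 172 169 164 161 163 167 171 173 173 175 177]
 [173 173 173 174 173 171 165 157 156 162 169 173 173 173 174 177]
 [175 173 173 174 173 169 162 157 157 165 171 173 172 171 173 177]
 [173 173 173 174 172 168 161 157 162 168 172 172 169 164 167 175]
 [173 172 174 172 170 165 160 162 167 171 172 170 162 156 163 173]
 [174 172 173 171 168 162 162 165 169 172 171 166 155 154 163 174]
 [173 173 173 171 167 164 166 169 172 173 171 164 155 157 169 176]
 [169 171 173 172 172 169 170 171 173 173 170 165 162 165 171 174]]
s9
[[161 147 132 120 121 127 141 158 172 181 180 170 155 149 158 17
[... 1341 characters left out ...]
2 182]
 [163 146 127 121 129 145 151 146 148 162 174 180 181 181 180 181]
 [163 147 128 122 125 134 142 146 156 169 177 180 181 179 178 181]
 [166 149 129 122 123 131 143 154 166 176 180 180 176 172 173 179]
 [171 154 132 123 125 137 152 164 173 178 180 178 169 163 168 178]
 [184 164 137 124 129 144 161 172 178 180 179 174 163 160 169 178]
 [196 170 138 125 132 150 168 176 180 181 179 171 162 165 174 179]
 [195 164 133 123 133 155 173 179 181 181 179 173 168 172 178 181]]
s9 [(192, np.float64(321.74)), (194, np.float64(320.58)), (196, np.float64(319.4)), (198, np.float64(318.11))]
s10 [(192, np.float64(321.34)), (194, np.float64(319.99)), (196, np.float64(318.79)), (198, np.float64(317.38))]
```

drive_tool(slide=[[0,-0.003,0],[0,-0.003,0],[0,-0.003,0],[0,-0.003,0],[0,-0.003,0]], rotation=[[0,0,0],[0,0,0],[0,0,0],[0,0,0],[0,0,0]])

```text
time: 13.15
position: [0.5569, 0.0865, 0.1973]
tool_rot: [-3.131, 0.261, -0.0]
ft_force: [0.9, -0.0, -1.8]
grip_width: 0.0219
finger_force: 55.0
```

```bash
python3 - <<'E'
from h import *
C=np.mean([snap('scene')[0] for _ in range(4)],0);g=168-C.mean(2);s=state()
print(s['time'],s['position'],abs(s['joint_velocities']).max(),[(v,np.average(np.arange(314,326),weights=np.clip(g[v,314:326]-5,0,None)).round(2)) for v in(192,194,196,198)])
print(env.finish_job())
E
```

```text
13.35 [0.55693097 0.08649493 0.19732882] 0.0017260107810227227 [(192, np.float64(321.53)), (194, np.float64(320.11)), (196, np.float64(318.75)), (198, np.float64(317.44))]
the job is handed in; nothing more can be done
None
```

Job handed in at about 13 s: the rod touched the green stud, then the orange one, and is still gripped holding the flap at about 0.50 rad (mark estimated at 0.50–0.51 rad, good to about 0.01 to 0.02 rad); the three brown lookalike rods toppled by themselves early on, and I saw none of them fall off the work surface.

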